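Seat a reagent carrier on the analyser's loading dock

ROBOT

A 6-joint arm with a two-finger parallel gripper is mounted at the origin on the work surface. World frame = base frame: x ahead of the robot, y to its left, z up, the work surface at z = 0. Lengths are in m, angles in rad, forces in N, time in s.
With the tool pointing down it reaches from about 0.3 to 0.775 m from the base axis. Payload 14.6 kg.
Tool frame: the origin (TCP) lies on the centre line of the jaws, within the pads' length; the fingertips stand 25 mm ahead of it and the grasp point (between the pads) lies 6 mm ahead of it (ctrl.tip_reach is the distance from the TCP to the fingertips, in m); z points along the fingers, y is the line along which they close (so a half turn about z gives the same grasp; the last joint's range is limited). The gripper opens to 94 mm and grips with 3 to 60 N. Pads are 16 mm wide; open, the fingers measure 119 mm over their backs; the gripper's body (75 mm by 177 mm) begins 78 mm behind the grasp point.
Start: joints at [-0.067, 0.3, 1.521, -0, 1.321, -0.067], TCP at [0.55, -0, 0.2] pointing down, gripper open.
Joint ranges: [-3.03, 3.03], [-0.79, 2.21], [0.23, 2.52], [-1.04, 4.18], [0, 3.07], [-2.55, 2.55]. Speed limits (rad/s): [2.22, 2.22, 2.57, 3.14, 3.14, 3.14].

INTERFACE

Orientations are given as [roll, pitch, yaw] about the fixed x, y, z axes, in that order (R = Rz(yaw) Ry(pitch) Rx(roll)).
In Python, from station import ctrl gives the robot as it stands. The module is installed in compiled form; this text tells all that it offers.
- The arm moves only by the tool apply_moves, never from a script. Its argument "deltas" is a list of rows, each a list of 7 numbers: the closure in counts, from 0 (fully open) to 255 (shut), then the shift along the world's x, y, z in cm, then the turn, a rotation vector about the world's x, y, z in rad. In form: [[jaw, tx, ty, tz, ax, ay, az], ...]. A call has 1 to 10 rows; each row shifts and turns the commanded pose from where the row before left it; what a row does not reach is not made up. A row lasts 1/10 s, in which the tool goes at most 50 mm and 8.59 degrees, less where a joint would pass 70% of its speed; a pose out of reach is approached as far as the arm can. A call with a gripper value outside its range is refused whole. The fingers move at their own pace and stop on an object; "grip_force" is the grip in N (left out, the last holds). Time passes only in rows, so rows that do not move let the fingers close. It gives the time, the measured TCP pose, the force, the opening and the grip force at its end, in the units of the state.
- ctrl.get_obs(): the state, without advancing time (a new reading comes with each control period).
- ctrl.camera(name): name is "scene" or "side" or "wrist"; returns a dict with "img" (384x512x3 uint8, red, green, blue), "K" (3x3 intrinsics, pixels), "pose" (4x4, takes a point from camera to world coordinates); the wrist camera has in their place "hand_eye" (4x4, takes a point from camera to tool coordinates, whose origin is the TCP and whose axes are the flange's). Camera axes: x right, y up, looking along -z (the intrinsics and any distortion apply to the point x, -y, -z); pixel columns grow to the right and rows downward; lengths in m; the calibration is good to about 2 mm. A picture is of the moment at which its call begins: read the wrist's pose just before it. There is no depth.
- ctrl.hand_in(): hands the job in; it is judged then, once.
The state is a dict: "time_s": time; "qpos": joint angles; "joint_vel": joint speeds; "tau": joint torques, N m; "ee_pos": TCP position; "eef_rot": TCP orientation; "force": force on the tool from outside, world axes, zero at the start; "moment": the same for the moment, N m; "grip_width": finger opening in m; "grip_force": force on a finger pad.
Only numpy, scipy, OpenCV 4.12 (cv2) and the standard library are available. Lean on these libraries where they do the work, as an engineer would, in place of code of your own. Each camera call takes 0.05 s, during which the arm holds its last target. There are 200 camera calls.

TASK

Pick the reagent carrier up off the bench by its grip post, lay it flat on the metal loading dock, and slide it gently home into the corner: one long edge against both round pins and its end against the end stop. With the carrier lying there, press it lightly so that it bears on both pins and the end stop all at once, with more than 2 N on each and never more than 9 N on any of them, then let go and leave it there, home on all three. Keep the carrier upright all the time and leave the tube rack, jar and tip box where they stand.

Things in the scene. Friction and masses are not known exactly. Their poses are not given: they have to be found in the camera images.
- carrier: Loose white plastic plate 150 (its x) x 100 (y) x 15 mm, 0.6 to 0.9 kg, a round grip post of 24 mm diameter rising from the middle of its top (15 to 57 mm above the underside). Grey vial caps near both short ends (x = +-55, y = -30, 0, 30 mm; 25 mm diameter, tops at 19 mm). Same either way round. Origin: centre of the underside, z up. Flat on the bench at first; slides smoothly on the dock (1 to 4 N).
- post_top (a point): Centre of the top of the carrier's grip post, 57 mm above the carrier's underside.
- dock: Fixed aluminium loading dock, a flat slab 270 (its x) x 210 (its y) x 24 mm high on the bench; on its top two round pins stand in a row along its +y side and an end stop at its +x end. Origin: centre of the slab's underside; axes along its edges.
- home (a point): Point on the dock's top face (24 mm above the bench), axes parallel to the dock's: the carrier's origin lies here when its long axis is parallel to the dock's x, a long edge touches both pins and an end touches the end stop. Pushing towards the dock's +y meets the pins, towards its +x the end stop.
- pin_near: Fixed rigid steel dowel pin, 12 mm diameter, standing 22 mm above the dock's top, at x = -63 mm, y = +56 mm from home. Origin: centre of its foot on the dock's top.
- pin_far: Fixed rigid steel dowel pin, the same size, at x = +63 mm, y = +56 mm from home. Origin: centre of its foot.
- end_stop: Fixed rigid dark steel block 22 x 36 x 22 mm high with a round vertical steel nose of 16 mm diameter towards the dock's -x. Origin: foot of the nose's axis on the dock's top, at x = +83 mm, y = 0 from home; the carrier's end touches the nose at x = +75 mm. The block reaches to x = +106 mm.
- tube_rack: Bystander: white block 60 x 120 x 50 mm with six orange-capped tubes, to 82 mm high. Origin: centre of its underside.
- wash_bottle: Bystander: capped jar, 60 mm diameter, 80 mm high. Origin: centre of its underside.
- tip_box: Bystander: closed box 80 x 110 x 55 mm. Origin: centre of its underside.

How it is judged:
On the way:
1. the carrier, lying flat on the dock, is pressed against both pins and the end stop at once (more than 2 N on each) (z of carrier in the frame of home between -0.002 and 0.002 m and angle between carrier's own z axis and vertical below 0.03 rad and contact force between carrier and pin_near above 2 N and contact force between carrier and pin_far above 2 N and contact force between carrier and end_stop above 2 N), for 0.2 s.
At the end, for the whole second after the job is handed in: The carrier lies flat and still on the dock, released, its origin within 1.5 mm of home along and across the dock and its long axis within 0.02 rad of the dock's x, so that it is home on both pins and the end stop (z of carrier in the frame of home between -0.002 and 0.002 m and angle between carrier's own z axis and vertical below 0.03 rad and x of carrier in the frame of home between -0.0015 and 0.0015 m and y of carrier in the frame of home between -0.0015 and 0.0015 m and angle between the x axis of carrier and the x axis of dock, either way round below 0.02 rad and linear speed of carrier below 0.005 m/s and contact force between the fingers and carrier below 0.05 N); the robot touches nothing.
It fails at once if the carrier is pressed or knocked against a pin or the end stop with more than 9 N (contact force between carrier and pin_near above 9 N or contact force between carrier and pin_far above 9 N or contact force between carrier and end_stop above 9 N).
It fails at once if the carrier is tipped (more than 0.45 rad from level) (angle between carrier's own z axis and vertical above 0.45 rad).
It fails at once if the tube rack, jar or tip box is moved more than 15 mm (distance of any of tube_rack, wash_bottle, tip_box from where it was at the start of the episode above 0.015 m).
It also fails if it takes over 69 s, if anything falls off the work surface, if the arm or the gripper's body presses on something with over 40 N, if the wrist force passes 120 N, or if a joint passes its speed limit or range.

## Working session

There is one attempt and no reset: what is moved stays moved. The work goes in short steps, Python scripts to look and compute and a tool call to move; the robot and the scene stay as the last step left them, time stands still between calls to the robot, and variables do not carry over. Pictures are saved under pics/ and viewed, at most 10 in all, crops included, and the job is handed in when it is done.

Besides the shell and the picture viewer there is one more tool, called after "Emit:" as name(argument=value, ...), one argument or row to a line, values as JSON. apply_moves: Moves the arm, as the interface text tells. Its arguments: {"type":"object","properties":{"deltas":{"type":"array"},"grip_force":{"type":"number"}},"required":["deltas"]}

```bash
mkdir -p pics
cat > h.py <<'E'
import numpy as np, cv2
from station import ctrl
from scipy.spatial.transform import Rotation as R
def snap(n,f):
    o=ctrl.get_obs(); c=ctrl.camera(n); 
    if n=="wrist":
        T=np.eye(4); T[:3,:3]=R.from_euler('xyz',o['eef_rot']).as_matrix(); T[:3,3]=o['ee_pos']; P=T@c['hand_eye']
    else: P=c['pose']
    cv2.imwrite(f"pics/{f}.png",c['img'][:,:,::-1]); np.savez(f"pics/{f}.npz",K=c['K'],P=P,d=np.array(c.get('dist',c.get('distortion',0))))
    print(n,[k for k in c]); return c
def ray(f,uv,z):
    d=np.load(f"pics/{f}.npz"); K,P=d['K'],d['P']; out=[]
    for (u,v) in uv:
        q=np.linalg.solve(K,[u,v,1]); r=P[:3,:3]@np.array([q[0],-q[1],-q[2]]); o=P[:3,3]; out.append(o+r*(z-o[2])/r[2])
    return np.array(out)
def proj(f,X):
    d=np.load(f"pics/{f}.npz"); K,P=d['K'],d['P']; X=np.atleast_2d(X)
    c=(X-P[:3,3])@P[:3,:3]; p=c*[1,-1,-1]@K.T; return p[:,:2]/p[:,2:]
E
python3 - <<'E'
from h import *
a=snap("scene","s0");b=snap("side","d0");w=snap("wrist","w0")
print(ctrl.get_obs())
for f in("s0","d0","w0"): d=np.load(f"pics/{f}.npz"); print(d['K'].round(1).tolist(),d['P'].round(3).tolist())
E
```

```text
scene ['img', 'K', 'pose']
side ['img', 'K', 'pose']
wrist ['img', 'K', 'hand_eye']
{'time_s': 0.15, 'qpos': array([-6.65734831e-02,  3.00357238e-01,  1.52143910e+00,  2.76502722e-05,
        1.32073067e+00, -6.65881431e-02]), 'joint_vel': array([-0.00042233, -0.00038034, -0.00097188, -0.00067298,  0.00118712,
       -0.00153114]), 'tau': array([-2.50185103e-04, -5.31960297e+01, -3.52822959e+01,  7.07691838e-02,
        2.35654798e-02, -3.66386917e-05]), 'ee_pos': array([5.49785926e-01, 3.33243019e-05, 2.00008861e-01]), 'eef_rot': array([-3.14066215e+00, -8.88955532e-05,  1.57080409e+00]), 'force': array([ 0.05058767, -0.76718325,  0.78083016]), 'moment': array([ 0.02718219, -0.02305377,  0.0102529 ]), 'grip_force': 0.0, 'grip_width': 0.09395216104630295}
[[373.6, 0.0, 261.4], [0.0, 373.6, 188.8], [0.0, 0.0, 1.0]] [[-0.177, -0.827, 0.534, 0.982], [0.984, -0.157, 0.083, 0.076], [0.015, 0.54, 0.842, 0.687], [0.0, 0.0, 0.0, 1.0]]
[[421.4, 0.0, 258.5], [0.0, 421.4, 190.7], [0.0, 0.0, 1.0]] [[0.686, 0.49, -0.538, 0.102], [-0.728, 0.46, -0.509, -0.432], [-0.002, 0.741, 0.672, 0.679], [0.0, 0.0, 0.0, 1.0]]
[[310.5, 0.0, 251.5], [0.0, 310.5, 193.5], [0.0, 0.0, 1.0]] [[1.0, -0.001, 0.001, 0.549], [0.001, 0.965, 0.262, 0.076], [-0.002, -0.262, 0.965, 0.383], [0.0, 0.0, 0.0, 1.0]]
```

View pics/s0.png

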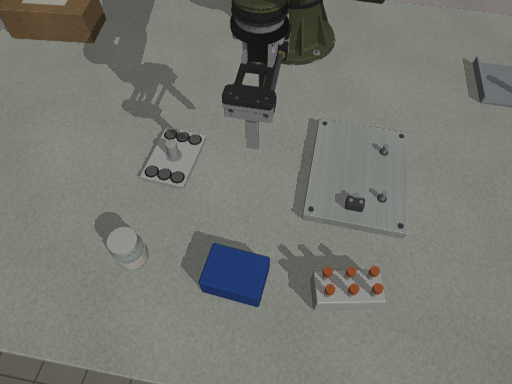

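View pics/d0.png

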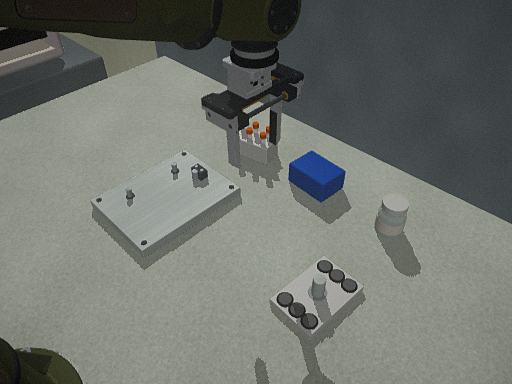

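The scene view shows the carrier caps around (152–195, 134–177). The dock pins are at (384,151) and (382,198), and the end stop at (355,203). The side view shows the post top at (320,279), pins at (129,194) and (174,168), and the stop near (199,173).

Run:
```python
from h import *
cs=ray("s0",[(171,134),(183,137),(195,139),(152,172),(165,174),(178,177)],.019)
cd=ray("d0",[(325,266),(337,275),(349,285),(285,299),(297,310),(309,321)],.019)
for c in(cs,cd): print("carrier",c.mean(0),"x axis",np.degrees(np.arctan2(*(c[3:].mean(0)-c[:3].mean(0))[1::-1])), c[:3].mean(0),c[3:].mean(0))
print("post d",ray("d0",[(320,277)],.057))
print("pins s",ray("s0",[(385,149),(382,195)],.046)); print("pins d",ray("d0",[(129,190),(174,164)],.046))
print("dock s",ray("s0",[(319,120),(408,135),(407,231),(305,215)],.024))
print("by",ray("s0",[(235,262)],.055),ray("s0",[(122,240)],.08),ray("s0",[(350,280)],.08))
```

```text
carrier [ 0.50565644 -0.19830474  0.019     ] x axis -3.892388629340397 [ 0.45063254 -0.19456093  0.019     ] [ 0.56068034 -0.20204855  0.019     ]
carrier [ 0.5027234  -0.20202308  0.019     ] x axis 175.8999724121304 [ 0.55790605 -0.20597865  0.019     ] [ 0.44754075 -0.19806752  0.019     ]
post d [[ 0.5077774  -0.19930435  0.057     ]]
pins s [[0.42199582 0.2619867  0.046     ]
 [0.54441763 0.25602268 0.046     ]]
pins d [[0.41178454 0.260916   0.046     ]
 [0.53930429 0.26128127 0.046     ]]
dock s [[0.3425815  0.11172421 0.024     ]
 [0.34992852 0.32162313 0.024     ]
 [0.6053472  0.3115398  0.024     ]
 [0.60698927 0.10844372 0.024     ]]
by [[ 0.74269388 -0.00514635  0.055     ]] [[ 0.74858256 -0.20657728  0.08      ]] [[0.74802587 0.19425158 0.08      ]]
```

View pics/w0.png

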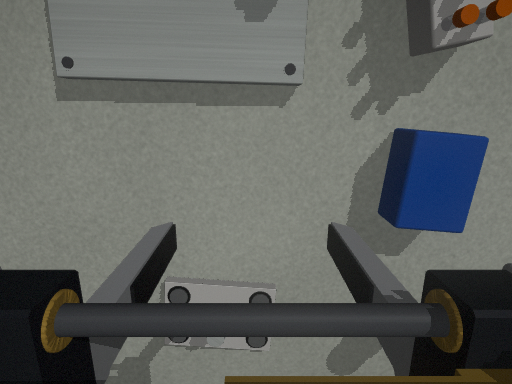

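The wrist view shows the dock's near edge at the top, the carrier caps around (178–260, 296–340), and the tip box at right. I'll move above the carrier and look again.

Emit:
apply_moves(
  deltas=[
    [0,-0.5,-2,-0.5,0,0,-0.01],
    [0,-0.5,-3,-0.5,0,0,-0.01],
    [0,-0.5,-3,-0.5,0,0,-0.01],
    [0,-0.5,-3,-0.5,0,0,-0.01],
    [0,-0.5,-3,-0.5,0,0,-0.01],
    [0,-0.5,-3,-0.5,0,0,-0.01],
    [0,-0.5,-2,-0.5,0,0,-0.01],
    [0,-0.5,-1,-0.5,0,0,0],
    [0,-0.5,0,0,0,0,0],
    [0,0,0,0,0,0,0],
  ],
  grip_force=15,
)

```text
time_s: 1.15
ee_pos: [0.5046, -0.1993, 0.1605]
eef_rot: [-3.141, -0.0, 1.501]
force: [-0.2, 0.6, -0.6]
grip_width: 0.0937
grip_force: 0.0
```

Run:
```python
from h import *
snap("wrist","w1"); o=ctrl.get_obs(); print(o['ee_pos'],o['eef_rot'],o['force'])
print(proj("w1",[[.505,-.2,.057],[.505,-.2,.0]]))
```

```text
wrist ['img', 'K', 'hand_eye']
[ 0.5050222  -0.19922795  0.16075316] [ 3.14130906e+00 -3.23075770e-05  1.50146299e+00] [ 0.57843407 -0.88983041  0.34420811]
[[252.71486521 192.13684905]
 [252.56358931 179.20105451]]
```

View pics/w1.png

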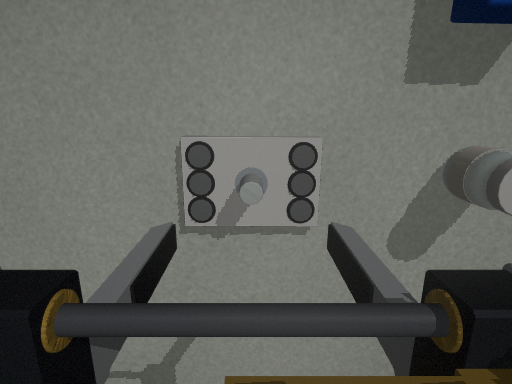

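The post top is at (251,193), within about 1 mm of the prediction, and the cap rows are level, so the yaw is aligned. Descend and grip.

Emit:
apply_moves(
  deltas=[
    [0,-0.05,-0.1,-1.5,0,0,0],
    [0,0,0,-2,0,0,0],
    [0,0,0,-2,0,0,0],
    [0,0,0,-2,0,0,0],
    [0,0,0,-1.5,0,0,0],
    [0,0,0,-1,0,0,0],
    [0,0,0,-0.6,0,0,0],
    [0,0,0,-0.4,0,0,0],
    [0,0,0,0,0,0,0],
  ],
)

```text
time_s: 2.1
ee_pos: [0.5046, -0.2009, 0.0505]
eef_rot: [3.141, 0.0, 1.501]
force: [0.1, -0.3, 0.2]
grip_width: 0.0941
grip_force: 0.0
```

Emit:
apply_moves(
  deltas=[
    [60,0,0,0,0,0,0],
    [120,0,0,0,0,0,0],
    [160,0,0,0,0,0,0],
    [200,0,0,0,0,0,0],
    [255,0,0,0,0,0,0],
    [255,0,0,0,0,0,0],
    [255,0,0,0,0,0,0],
    [255,0,0,0,0,0,0],
    [255,0,0,0,0,0,0],
    [255,0,0,0,0,0,0],
  ],
  grip_force=25,
)

```text
time_s: 3.1
ee_pos: [0.5044, -0.201, 0.0504]
eef_rot: [-3.141, -0.0, 1.501]
force: [-1.0, 0.0, 0.3]
grip_width: 0.0215
grip_force: 25.0
```

Emit:
apply_moves(
  deltas=[
    [255,0,0,0.5,0,0,0],
    [255,0,0,1,0,0,0],
    [255,0,0,2,0,0,0],
    [255,0,0,2,0,0,0],
    [255,0,0,2,0,0,0],
    [255,0,0,1.5,0,0,0],
    [255,0,0,1,0,0,0],
    [255,0,1,0,0,0,0],
    [255,0,2,0,0,0,0],
    [255,-0.5,2,0,0,0,0],
  ],
)

```text
time_s: 4.1
ee_pos: [0.4991, -0.1497, 0.1494]
eef_rot: [-3.14, -0.001, 1.5]
force: [0.6, 0.7, -7.5]
grip_width: 0.021
grip_force: 25.0
```

Emit:
apply_moves(
  deltas=[
    [255,-0.5,3,0,0,0,0.01],
    [255,-0.5,3,0,0,0,0.01],
    [255,-0.5,3,0,0,0,0.01],
    [255,-0.5,3,0,0,0,0.01],
    [255,0,3,0,0,0,0],
    [255,0,3,0,0,0,0],
    [255,0,3,0,0,0,0],
    [255,0,2.5,0,0,0,0],
    [255,0,1.5,0,0,0,0],
    [255,0,0.5,0,0,0,0],
  ],
)

```text
time_s: 5.1
ee_pos: [0.4786, 0.1057, 0.1497]
eef_rot: [-3.14, -0.0, 1.543]
force: [0.2, -0.4, -7.5]
grip_width: 0.0213
grip_force: 25.0
```

Emit:
apply_moves(
  deltas=[
    [255,0,0,0,0,0,0],
    [255,0,0,0,0,0,0],
    [255,0,0,0,0,0,0],
  ],
)

```text
time_s: 5.4
ee_pos: [0.4794, 0.1033, 0.1503]
eef_rot: [-3.141, 0.0, 1.54]
force: [0.4, -0.3, -7.2]
grip_width: 0.0211
grip_force: 25.0
```

Run:
```python
from h import *
c=snap("wrist","w2"); o=ctrl.get_obs(); print(o['ee_pos'],o['eef_rot'],o['force'])
cv2.imwrite("pics/w2b.png",cv2.resize(c['img'][:260,60:460,::-1],None,fx=2,fy=2,interpolation=cv2.INTER_CUBIC))
print(proj("w2",[[.42,.261,.046],[.54,.259,.046]]))
```

```text
wrist ['img', 'K', 'hand_eye']
[0.47950631 0.10333998 0.15039274] [-3.14150664e+00  6.57862816e-05  1.53978005e+00] [-0.65893955 -0.03010171 -8.31897673]
[[174.77852596   9.02157809]
 [320.03157484   6.75816604]]
```

View pics/w2b.png

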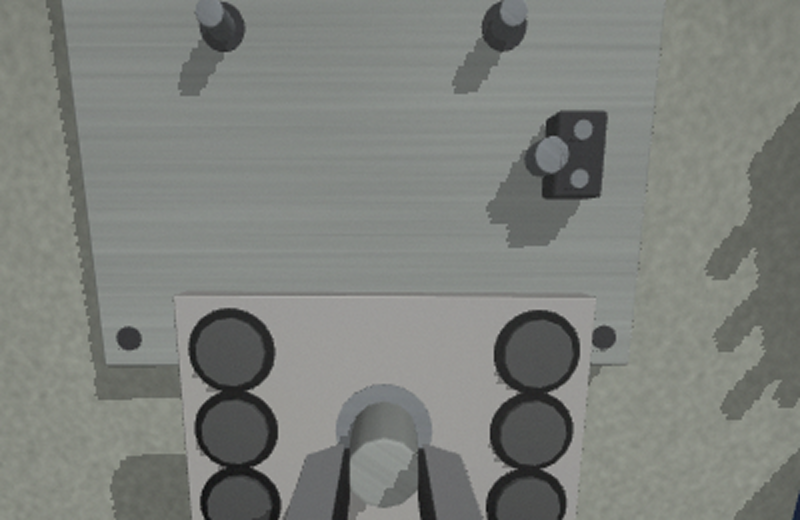

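Crop (2x, column offset 60): the pin tops are at (210,11) and (514,11), the nose top at (551,154), and the near screws at (129,338) and (603,337). The carrier's front top corners are at (176,295) and (595,296).

Run:
```python
from h import *
f=lambda l:[(u/2+60-.25,v/2-.25) for u,v in l]
p=ray("w2",f([(210,11),(514,11),(551,154)]),.046); print("pins,nose",p)
s=ray("w2",f([(129,338),(603,337),(106,364),(629,364)]),.024); print("screws,edge",s)
e=lambda a,b:np.degrees(np.arctan2(b[1]-a[1],b[0]-a[0]))
a=np.radians(e(p[0],p[1])); print("ang pins",e(p[0],p[1]),"screws",e(s[0],s[1]),"edge",e(s[2],s[3]))
X=np.array([np.cos(a),np.sin(a),0]);Y=np.array([-X[1],X[0],0])
print("home",(p[0]+p[1])/2-.056*Y,p[2]-.083*X, "pin dist",np.linalg.norm(p[1]-p[0]))
zc=.1504-.050+.015   # carrier top
c=ray("w2",f([(176,295),(595,296)]),zc); print("carrier corners",c,e(c[0],c[1]),c.mean(0))
k=ray("w2",f([(231,350),(537,351)]),zc+.004); print("caps",k,e(k[0],k[1]))
```

```text
pins,nose [[0.41199554 0.26402113 0.046     ]
 [0.5372661  0.2601915  0.046     ]
 [0.55474227 0.20421875 0.046     ]]
screws,edge [[0.35049486 0.12493284 0.024     ]
 [0.5901386  0.11822281 0.024     ]
 [0.33686835 0.11184273 0.024     ]
 [0.60429495 0.10379299 0.024     ]]
ang pins -1.751036895384583 screws -1.6038628592961313 edge -1.7241243377687028
home [0.47291965 0.20613246 0.046     ] [0.47178103 0.20675495 0.046     ] pin dist 0.125329090691427
carrier corners [[0.40762987 0.15564695 0.1154    ]
 [0.55429628 0.15086819 0.1154    ]] -1.8661821148879663 [0.48096307 0.15325757 0.1154    ]
caps [[0.42606141 0.13627467 0.1194    ]
 [0.53369666 0.13267353 0.1194    ]] -1.916227355217194
```

Emit:
apply_moves(
  deltas=[
    [255,-0.5,1,0,0,0,0.003],
    [255,-0.5,2,0,0,0,0],
    [255,-0.5,2,0,0,0,0],
    [255,-0.25,2,0,0,0,0],
    [255,0,1.5,-0.5,0,0,0],
    [255,0,0.6,-1,0,0,0],
    [255,0,0,-1.5,0,0,0],
    [255,0,0,-1.5,0,0,0],
    [255,0,0,-1.2,0,0,0],
    [255,0,0,-0.8,0,0,0],
  ],
)

```text
time_s: 6.45
ee_pos: [0.4616, 0.1946, 0.084]
eef_rot: [-3.14, 0.001, 1.543]
force: [0.5, -0.4, -7.2]
grip_width: 0.0211
grip_force: 25.0
```

Emit:
apply_moves(
  deltas=[
    [255,0,0,-0.4,0,0,0],
    [255,0,0,-0.2,0,0,0],
    [255,0,0,-0.1,0,0,0],
    [255,0,0,-0.1,0,0,0],
    [255,0,0,0,0,0,0],
    [255,0,0,0,0,0,0],
  ],
)

```text
time_s: 7.05
ee_pos: [0.4621, 0.195, 0.0777]
eef_rot: [3.141, -0.0, 1.544]
force: [-0.0, -0.2, -7.0]
grip_width: 0.0215
grip_force: 25.0
```

Emit:
apply_moves(
  deltas=[
    [255,0,0,-0.1,0,0,0],
    [255,0,0,-0.1,0,0,0],
    [255,0,0,-0.05,0,0,0],
    [255,0,0,0,0,0,0],
    [255,0,0,0,0,0,0],
  ],
)

```text
time_s: 7.55
ee_pos: [0.462, 0.195, 0.0749]
eef_rot: [-3.142, 0.0, 1.544]
force: [0.7, 0.0, -7.3]
grip_width: 0.0211
grip_force: 25.0
```

Emit:
apply_moves(
  deltas=[
    [255,0,0,-0.05,0,0,0],
    [255,0,0,0,0,0,0],
    [255,0,0,0,0,0,0],
  ],
)

```text
time_s: 7.85
ee_pos: [0.4621, 0.195, 0.0745]
eef_rot: [3.141, -0.0, 1.544]
force: [-0.3, 0.0, -6.1]
grip_width: 0.0215
grip_force: 25.0
```

Emit:
apply_moves(
  deltas=[
    [255,0,0,-0.05,0,0,0],
    [255,0,0,0,0,0,0],
    [255,0,0,0,0,0,0],
  ],
)

```text
time_s: 8.15
ee_pos: [0.4622, 0.1951, 0.0744]
eef_rot: [3.141, -0.0, 1.544]
force: [-1.4, -0.7, 2.7]
grip_width: 0.0214
grip_force: 25.0
```

Emit:
apply_moves(
  deltas=[
    [255,0,0,0,0,0,0],
    [255,0,0,0.02,0,0,0],
    [255,0,0,0,0,0,0],
    [255,0,0.05,0,0,0,0],
    [255,0,0.1,0,0,0,0],
    [255,0.01,0.15,0,0,0,0],
    [255,0,0.15,0,0,0,0],
    [255,0.01,0.15,0,0,0,0],
    [255,0,0.1,0,0,0,0],
    [255,0,0.05,0,0,0,0],
  ],
  grip_force=10,
)

```text
time_s: 9.15
ee_pos: [0.4623, 0.2026, 0.0743]
eef_rot: [3.141, -0.0, 1.544]
force: [0.7, -3.1, 5.5]
grip_width: 0.0228
grip_force: 10.0
```

Run:
```python
from h import *
o=ctrl.get_obs(); print(o['force'],o['moment'],o['ee_pos'],o['time_s'])
```

```text
[ 0.6661595  -3.14266283  5.54620919] [-0.5227348  -0.0149828  -0.01938808] [0.46228536 0.20264909 0.07427236] 9.15
```

Emit:
apply_moves(
  deltas=[
    [255,0,0,0.03,0,0,0],
    [255,0,0,0,0,0,0],
    [255,0,0.02,0,0,0,0],
    [255,0,0.02,0,0,0,0],
    [255,0,0.02,0,0,0,0],
    [255,0,0.02,0,0,0,0],
    [255,0,0.02,0,0,0,0],
  ],
  grip_force=6,
)

```text
time_s: 9.85
ee_pos: [0.4621, 0.2034, 0.0744]
eef_rot: [-3.141, 0.0, 1.544]
force: [-0.1, -1.7, 1.7]
grip_width: 0.023
grip_force: 6.0
```

Emit:
apply_moves(
  deltas=[
    [255,0,0.02,0,0,0,0],
    [255,0,0.02,0,0,0,0],
    [255,0,0.02,0,0,0,0],
    [255,0,0,0,0,0,0],
  ],
)

```text
time_s: 10.25
ee_pos: [0.4621, 0.2041, 0.0744]
eef_rot: [-3.141, 0.0, 1.544]
force: [-0.7, -1.3, 0.1]
grip_width: 0.0229
grip_force: 6.0
```

Sliding friction is about 1.5 N. I'll continue in small bursts.

Emit:
apply_moves(
  deltas=[
    [255,0,0.02,0,0,0,0],
    [255,0,0.02,0,0,0,0],
    [255,0,0.02,0,0,0,0],
  ],
)

```text
time_s: 10.55
ee_pos: [0.4621, 0.2047, 0.0744]
eef_rot: [-3.141, 0.0, 1.544]
force: [0.5, -1.6, -0.2]
grip_width: 0.0233
grip_force: 6.0
```

Emit:
apply_moves(
  deltas=[
    [255,0,0.02,0,0,0,0],
    [255,0,0.02,0,0,0,0],
  ],
)

```text
time_s: 10.75
ee_pos: [0.4622, 0.2051, 0.0744]
eef_rot: [-3.142, 0.0, 1.544]
force: [0.6, -1.9, 0.4]
grip_width: 0.0231
grip_force: 6.0
```

Emit:
apply_moves(
  deltas=[
    [255,0,0.02,0,0,0,0],
    [255,0,0.02,0,0,0,0],
  ],
)

```text
time_s: 10.95
ee_pos: [0.4622, 0.2055, 0.0744]
eef_rot: [-3.142, 0.0, 1.544]
force: [0.2, -0.9, 0.1]
grip_width: 0.0234
grip_force: 6.0
```

Emit:
apply_moves(
  deltas=[
    [255,0,0.02,0,0,0,0],
    [255,0,0.01,0,0,0,0],
  ],
)

```text
time_s: 11.15
ee_pos: [0.4622, 0.2058, 0.0744]
eef_rot: [-3.142, -0.0, 1.544]
force: [-0.4, -1.1, -0.5]
grip_width: 0.0231
grip_force: 6.0
```

Emit:
apply_moves(
  deltas=[
    [255,0,0.02,0,0,0,0],
    [255,0,0.02,0,0,0,0],
  ],
)

```text
time_s: 11.35
ee_pos: [0.4621, 0.2062, 0.0744]
eef_rot: [-3.141, -0.0, 1.544]
force: [-0.4, -2.5, -0.0]
grip_width: 0.0228
grip_force: 6.0
```

Emit:
apply_moves(
  deltas=[
    [255,0,0.02,0,0,0,0],
    [255,0,0,0,0,0,0],
  ],
)

```text
time_s: 11.55
ee_pos: [0.4622, 0.2064, 0.0744]
eef_rot: [-3.142, -0.0, 1.544]
force: [-0.3, -0.9, -0.9]
grip_width: 0.0231
grip_force: 6.0
```

Emit:
apply_moves(
  deltas=[
    [255,0,0.02,0,0,0,0],
    [255,0,0.02,0,0,0,0],
  ],
)

```text
time_s: 11.75
ee_pos: [0.4622, 0.2068, 0.0744]
eef_rot: [-3.142, 0.0, 1.544]
force: [0.9, -2.3, -0.9]
grip_width: 0.0231
grip_force: 6.0
```

Emit:
apply_moves(
  deltas=[
    [255,0,0.02,0,0,0,0],
    [255,0,0.01,0,0,0,0],
  ],
)

```text
time_s: 11.95
ee_pos: [0.4622, 0.2071, 0.0744]
eef_rot: [-3.142, 0.0, 1.544]
force: [-0.3, -2.3, -1.0]
grip_width: 0.0228
grip_force: 6.0
```

Emit:
apply_moves(
  deltas=[
    [255,0,0.02,0,0,0,0],
    [255,0,0.01,0,0,0,0],
  ],
)

```text
time_s: 12.15
ee_pos: [0.4622, 0.2072, 0.0744]
eef_rot: [-3.142, 0.0, 1.544]
force: [0.1, -3.9, -0.1]
grip_width: 0.0228
grip_force: 6.0
```

Emit:
apply_moves(
  deltas=[
    [255,0,0.02,0,0,0,0],
    [255,0,0,0,0,0,0],
  ],
)

```text
time_s: 12.35
ee_pos: [0.4622, 0.2073, 0.0744]
eef_rot: [-3.142, 0.001, 1.544]
force: [-0.2, -4.0, -0.6]
grip_width: 0.0231
grip_force: 6.0
```

Run:
```python
from h import *
for i in range(4):
    o=ctrl.get_obs(); print(o['force'].round(2),o['moment'].round(3),o['ee_pos'].round(5),o['eef_rot'].round(4)); 
    if i<3: ctrl.camera("wrist")
```

```text
[-0.19 -4.   -0.56] [-1.053 -0.013  0.03 ] [0.46219 0.20734 0.07442] [-3.1415e+00  5.0000e-04  1.5439e+00]
[-0.31 -4.97 -0.15] [-1.024 -0.05  -0.013] [0.46221 0.20732 0.07441] [-3.1415e+00  5.0000e-04  1.5438e+00]
[-0.17 -4.18 -0.13] [-0.985  0.011 -0.023] [0.46221 0.20733 0.07443] [-3.1415e+00  5.0000e-04  1.5438e+00]
[ 0.6  -5.79 -0.56] [-1.056 -0.064 -0.047] [0.4622  0.20734 0.07442] [-3.1415e+00  5.0000e-04  1.5438e+00]
```

Balanced contact on both pins (moment about z is near 0). Now slide along the pins toward the stop.

Emit:
apply_moves(
  deltas=[
    [255,0,-0.02,0,0,0,0],
    [255,0.05,0,0,0,0,0],
    [255,0.1,-0.004,0,0,0,0],
    [255,0.1,-0.003,0,0,0,0],
    [255,0.1,-0.003,0,0,0,0],
    [255,0.1,-0.003,0,0,0,0],
    [255,0.1,-0.003,0,0,0,0],
    [255,0.05,-0.002,0,0,0,0],
    [255,0,0,0,0,0,0],
  ],
)

```text
time_s: 13.4
ee_pos: [0.468, 0.2071, 0.0744]
eef_rot: [-3.141, 0.0, 1.544]
force: [-2.6, -5.7, 0.9]
grip_width: 0.0232
grip_force: 6.0
```

Emit:
apply_moves(
  deltas=[
    [255,0.03,-0.02,0,0,0,0],
    [255,0.03,-0.001,0,0,0,0],
    [255,0.03,-0.001,0,0,0,0],
    [255,0.03,-0.001,0,0,0,0],
    [255,0.03,-0.001,0,0,0,0],
    [255,0,0,0,0,0,0],
  ],
)

```text
time_s: 14.0
ee_pos: [0.4697, 0.207, 0.0744]
eef_rot: [-3.142, -0.0, 1.544]
force: [-1.4, -3.5, -0.0]
grip_width: 0.0235
grip_force: 6.0
```

Emit:
apply_moves(
  deltas=[
    [255,0.02,-0.001,0,0,0,0],
    [255,0.02,0,0,0,0,0],
    [255,0.02,-0.001,0,0,0,0],
  ],
)

```text
time_s: 14.3
ee_pos: [0.4703, 0.207, 0.0744]
eef_rot: [-3.142, -0.0, 1.544]
force: [-2.2, -3.5, -1.6]
grip_width: 0.0233
grip_force: 6.0
```

Emit:
apply_moves(
  deltas=[
    [255,0.02,-0.001,0,0,0,0],
    [255,0.02,0,0,0,0,0],
  ],
)

```text
time_s: 14.5
ee_pos: [0.4707, 0.207, 0.0744]
eef_rot: [-3.142, 0.0, 1.544]
force: [-1.8, -2.7, -1.2]
grip_width: 0.0233
grip_force: 6.0
```

Emit:
apply_moves(
  deltas=[
    [255,0.02,-0.001,0,0,0,0],
    [255,0.02,0,0,0,0,0],
  ],
)

```text
time_s: 14.7
ee_pos: [0.4711, 0.2069, 0.0744]
eef_rot: [3.142, -0.0, 1.544]
force: [-3.3, -2.2, -0.1]
grip_width: 0.023
grip_force: 6.0
```

Emit:
apply_moves(
  deltas=[
    [255,0.02,-0.001,0,0,0,0],
    [255,0.01,0,0,0,0,0],
  ],
)

```text
time_s: 14.9
ee_pos: [0.4714, 0.207, 0.0744]
eef_rot: [3.142, -0.0, 1.544]
force: [-2.4, -2.3, -1.1]
grip_width: 0.023
grip_force: 6.0
```

Emit:
apply_moves(
  deltas=[
    [255,0.02,-0.001,0,0,0,0],
    [255,0.01,0,0,0,0,0],
  ],
)

```text
time_s: 15.1
ee_pos: [0.4717, 0.2069, 0.0744]
eef_rot: [-3.142, 0.0, 1.544]
force: [-1.3, -2.1, -1.5]
grip_width: 0.0233
grip_force: 6.0
```

Emit:
apply_moves(
  deltas=[
    [255,0.02,-0.001,0,0,0,0],
    [255,0.01,0,0,0,0,0],
  ],
)

```text
time_s: 15.3
ee_pos: [0.472, 0.2069, 0.0744]
eef_rot: [-3.142, 0.0, 1.544]
force: [-1.9, -3.5, -1.2]
grip_width: 0.023
grip_force: 6.0
```

Emit:
apply_moves(
  deltas=[
    [255,0.02,-0.001,0,0,0,0],
    [255,0.01,0,0,0,0,0],
  ],
)

```text
time_s: 15.5
ee_pos: [0.4723, 0.2069, 0.0744]
eef_rot: [-3.142, 0.0, 1.544]
force: [-1.0, -1.7, -1.0]
grip_width: 0.0235
grip_force: 6.0
```

Emit:
apply_moves(
  deltas=[
    [255,0.02,-0.001,0,0,0,0],
    [255,0.01,0,0,0,0,0],
  ],
)

```text
time_s: 15.7
ee_pos: [0.4726, 0.2069, 0.0744]
eef_rot: [-3.142, -0.0, 1.544]
force: [-2.7, -1.8, -0.8]
grip_width: 0.023
grip_force: 6.0
```

Emit:
apply_moves(
  deltas=[
    [255,0.02,-0.001,0,0,0,0],
    [255,0.01,0,0,0,0,0],
  ],
)

```text
time_s: 15.9
ee_pos: [0.4729, 0.2069, 0.0744]
eef_rot: [-3.142, 0.0, 1.544]
force: [-2.4, -2.2, -0.9]
grip_width: 0.0229
grip_force: 6.0
```

Emit:
apply_moves(
  deltas=[
    [255,0.02,-0.001,0,0,0,0],
    [255,0.01,0,0,0,0,0],
  ],
)

```text
time_s: 16.1
ee_pos: [0.4732, 0.2069, 0.0744]
eef_rot: [-3.142, 0.0, 1.544]
force: [-2.1, -2.6, -0.1]
grip_width: 0.023
grip_force: 6.0
```

Emit:
apply_moves(
  deltas=[
    [255,0.02,-0.001,0,0,0,0],
    [255,0.01,0,0,0,0,0],
  ],
)

```text
time_s: 16.3
ee_pos: [0.4735, 0.2069, 0.0744]
eef_rot: [3.142, 0.0, 1.544]
force: [-0.9, -2.6, -1.0]
grip_width: 0.0229
grip_force: 6.0
```

Emit:
apply_moves(
  deltas=[
    [255,0.02,-0.001,0,0,0,0],
    [255,0.02,0,0,0,0,0],
  ],
)

```text
time_s: 16.5
ee_pos: [0.4737, 0.2069, 0.0744]
eef_rot: [-3.141, 0.0, 1.544]
force: [-4.6, -2.5, 0.8]
grip_width: 0.0228
grip_force: 6.0
```

```bash
cat > avg.py <<'E'
from h import *
L=[]
for i in range(6):
    o=ctrl.get_obs(); L.append(np.r_[o['force'],o['moment']]); ctrl.camera("wrist")
print(np.mean(L,0).round(2),o['ee_pos'].round(5),o['eef_rot'].round(4),o['time_s'])
E
python3 avg.py
```

```text
[-4.6  -2.43  0.27 -0.45  0.9   0.02] [0.47369 0.20685 0.07441] [-3.1411e+00  1.0000e-04  1.5439e+00] 16.75
```

Emit:
apply_moves(
  deltas=[
    [255,0,0,0,0,0,0],
    [255,0,0.02,0,0,0,0],
    [255,0.01,0.02,0,0,0,0],
    [255,0,0,0,0,0,0],
  ],
  grip_force=12,
)

```text
time_s: 17.2
ee_pos: [0.4737, 0.2069, 0.0744]
eef_rot: [-3.141, 0.001, 1.544]
force: [-5.3, -4.7, 1.9]
grip_width: 0.0226
grip_force: 12.0
```

```bash
python3 avg.py
```

```text
[-5.08 -4.64  1.15 -0.95  1.05  0.04] [0.47371 0.20694 0.07439] [-3.1408e+00  7.0000e-04  1.5438e+00] 17.45
```

Emit:
apply_moves(
  deltas=[
    [255,0,0.02,0,0,0,0],
    [255,0.01,0.02,0,0,0,0],
    [255,0,0.02,0,0,0,0],
    [255,0,0,0,0,0,0],
    [255,0,0,0,0,0,0],
  ],
)

```text
time_s: 18.0
ee_pos: [0.4737, 0.2071, 0.0744]
eef_rot: [-3.141, 0.002, 1.544]
force: [-6.1, -8.0, 2.6]
grip_width: 0.0226
grip_force: 12.0
```

```bash
python3 avg.py
```

```text
[-5.73 -8.41  2.34 -1.68  1.16  0.04] [0.47371 0.20711 0.07435] [-3.1405e+00  1.5000e-03  1.5438e+00] 18.25
```

Emit:
apply_moves(
  deltas=[
    [255,0,0.02,0,0,0,0],
    [255,0.01,0.01,0,0,0,0],
    [255,0,0,0,0,0,0],
    [255,0,0,0,0,0,0],
    [255,0,0,0,0,0,0],
  ],
)

```text
time_s: 18.8
ee_pos: [0.4737, 0.2072, 0.0743]
eef_rot: [-3.14, 0.002, 1.544]
force: [-6.6, -9.7, 3.1]
grip_width: 0.0225
grip_force: 12.0
```

```bash
python3 avg.py
```

```text
[-6.210e+00 -1.013e+01  3.500e+00 -2.020e+00  1.340e+00  1.000e-02] [0.47374 0.20716 0.07435] [-3.1402e+00  1.9000e-03  1.5438e+00] 19.05
```

Emit:
apply_moves(
  deltas=[
    [255,-0.01,-0.02,0,0,0,0],
    [255,-0.01,-0.02,0,0,0,0],
    [255,-0.01,-0.02,0,0,0,0],
    [255,-0.01,-0.01,0,0,0,0],
    [255,0,0,0,0,0,0],
  ],
)

```text
time_s: 19.6
ee_pos: [0.4737, 0.207, 0.0744]
eef_rot: [-3.141, 0.001, 1.544]
force: [-4.7, -5.6, 0.7]
grip_width: 0.0225
grip_force: 12.0
```

```bash
python3 avg.py
```

```text
[-4.05 -5.68  0.77 -1.17  0.79  0.02] [0.47367 0.20699 0.07437] [-3.1412e+00  8.0000e-04  1.5437e+00] 19.85
```

Emit:
apply_moves(
  deltas=[
    [255,-0.01,-0.02,0,0,0,0],
    [255,0,0,0,0,0,0],
    [255,0,0,0,0,0,0],
  ],
  grip_force=4,
)

```text
time_s: 20.2
ee_pos: [0.4737, 0.2074, 0.0745]
eef_rot: [3.142, -0.0, 1.544]
force: [-3.1, -0.4, -0.4]
grip_width: 0.0233
grip_force: 4.0
```

Emit:
apply_moves(
  deltas=[
    [180,0,0,0,0,0,0],
    [170,0,0,0,0,0,0],
    [150,0,0,0,0,0,0],
    [120,0,0,0,0,0,0],
    [80,0,0,0,0,0,0],
    [80,0,0,0,0,0,0],
    [80,0,0,0,0,0,0],
  ],
)

```text
time_s: 20.9
ee_pos: [0.4737, 0.2073, 0.0744]
eef_rot: [3.142, -0.0, 1.544]
force: [-0.1, -0.3, 1.1]
grip_width: 0.0639
grip_force: 0.0
```

Run:
```python
from h import *
c=snap("wrist","w3"); o=ctrl.get_obs(); print(o['ee_pos'],o['force'],o['grip_width'])
cv2.imwrite("pics/w3b.png",cv2.resize(c['img'][60:260,100:500,::-1],None,fx=2,fy=2,interpolation=cv2.INTER_CUBIC))
```

```text
wrist ['img', 'K', 'hand_eye']
[0.47369864 0.20725419 0.07445187] [-0.31586469 -0.44630642 -0.230417  ] 0.06385121998577203
```

View pics/w3b.png

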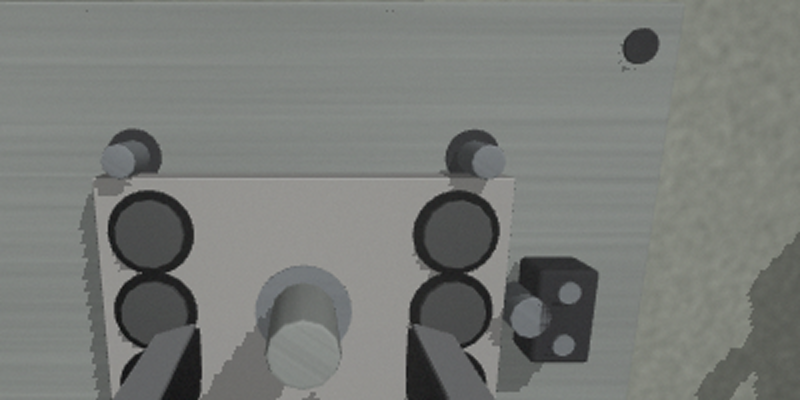

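The carrier's long edge touches both pins (crop: pin tops at (118,160) and (488,160)), and its end meets the nose at (528,317). Retreat straight up.

Emit:
apply_moves(
  deltas=[
    [80,0,0,0.5,0,0,0],
    [80,0,0,1,0,0,0],
    [80,0,0,2,0,0,0],
    [80,0,0,2,0,0,0],
    [80,0,0,2,0,0,0],
    [80,0,0,2,0,0,0],
    [80,0,0,1,0,0,0],
    [80,0,0,0.5,0,0,0],
    [80,0,0,0,0,0,0],
    [80,0,0,0,0,0,0],
  ],
)

```text
time_s: 21.95
ee_pos: [0.4734, 0.2071, 0.1837]
eef_rot: [-3.141, 0.0, 1.544]
force: [-0.5, -0.3, -1.6]
grip_width: 0.0645
grip_force: 0.0
```

Run:
```python
from h import *
c=snap("wrist","w4")
cv2.imwrite("pics/w4b.png",cv2.resize(c['img'][60:260,130:400,::-1],None,fx=2.9,fy=2.9,interpolation=cv2.INTER_CUBIC))
```

```text
wrist ['img', 'K', 'hand_eye']
```

View pics/w4b.png

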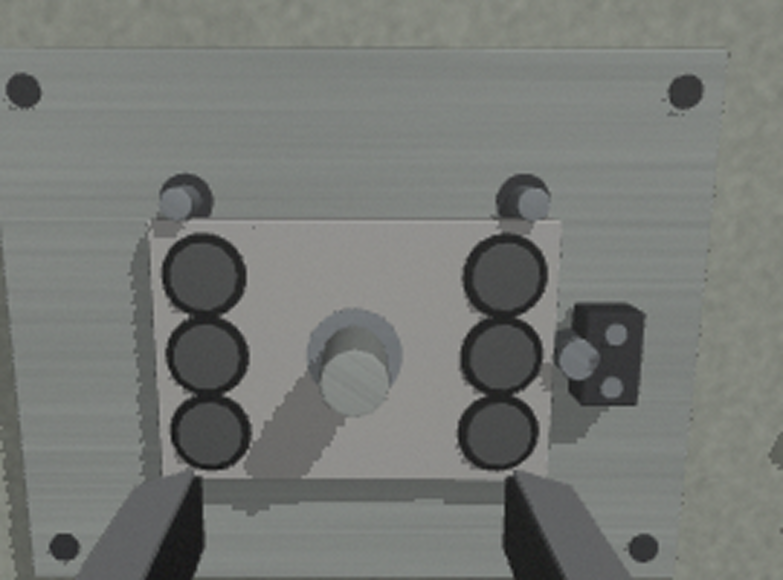

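The carrier sits flat with both pin tops, at (177,203) and (533,203), against its edge, whose corners are at (152,220) and (561,221). The nose is at (578,357), at the carrier's end. I'll check these numbers, then hand in.

Run:
```python
from h import *
f=lambda l:[(u/2.9+130-.33,v/2.9+60-.33) for u,v in l]
p=ray("w4",f([(177,203),(533,203),(578,357)]),.046)
c=ray("w4",f([(152,220),(561,221)]),.039); k=ray("w4",f([(204,275),(208,355),(211,432),(505,275),(502,355),(498,433)]),.043)
a=p[1]-p[0]; X=a/np.linalg.norm(a); Y=np.array([-X[1],X[0],0]); h=(p[0]+p[1])/2-.056*Y; h2=p[2]-.083*X
m=k.mean(0); d=k[3:].mean(0)-k[:3].mean(0)
print("carrier-home xy",(m-h)@X*1e3,(m-h)@Y*1e3,"via nose x",(m-h2)@X*1e3,"edge y",(c.mean(0)-h)@Y*1e3-50,"yaw",np.arctan2(d@Y,d@X))
```

```text
carrier-home xy -0.09109954131918874 0.5720531292850498 via nose x 1.2627997807398494 edge y -0.6105700252114445 yaw -0.0009318677519671399
```

The carrier reads as home within measurement error, so I'm handing in.

```bash
python3 -c "
from station import ctrl
print(ctrl.hand_in())"
```

```text
the job is handed in; nothing more can be done
None
```

I picked up the carrier, slid it home, pressed it about 10 N toward the pins and 6 N toward the end stop (wrist readings), then released it; the last images show it home to within about 1.3 mm, and I handed the job in at about 22 s (no verdict was returned).

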